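# Put away the washed pastry rings and tins

## Robot

A 6-joint arm with a two-finger parallel gripper is mounted at the origin on the work surface. World frame = base frame: x ahead of the robot, y to its left, z up, the work surface at z = 0. Lengths are in mm, angles in rad, forces in N, time in s.
With the tool pointing down it reaches from about 350 to 975 mm from the base axis. Payload 7.1 kg.
Tool frame: the origin (TCP) lies midway between the tips of the shut fingers; the grasp point (between the pads) lies 19 mm behind it (ctrl.hold_point_z is the distance from the TCP to the grasp point, in mm); x points along the fingers, y is the direction in which the jaws open and shut, and the axes are right-handed (so a half turn about x gives the same grasp; the last joint's range is limited). The gripper opens to 88 mm and grips with 3 to 60 N. Pads are 20 mm wide; open, the fingers measure 115 mm over their backs; the gripper's body (75 mm by 178 mm) begins 61 mm behind the grasp point.
Start: joints at [1.323, 0.423, 1.63, -0, 1.089, -0.019], TCP at [141.724, 608.703, 222.675] pointing down, gripper open.
Joint ranges: [-3, 3], [-0.9, 2.11], [0.09, 2.58], [-1.31, 4.45], [0.11, 2.69], [-2.54, 2.54]. Speed limits (rad/s): [2.39, 2.39, 3.01, 3.14, 3.14, 3.14].

## Interface

Orientations are given as a rotation vector (axis times angle).
In Python, from workcell import ctrl, get_image, calibration gives the robot as it stands.
- The arm moves only by the tool move_arm, never from a script. Its argument "rows" is a list of rows, each a list of 5 numbers: the shift along the world's x, y, z in mm, then the turn about the world's z in rad, then the closure, from -1 (fully open) to 1 (shut). In form: [[tx, ty, tz, roll, jaw], ...]. A call has 1 to 12 rows; each row is the pose to reach, as a shift and turn from the pose measured when the call began; what a row does not reach only later rows make up. A row lasts 1/8 s, in which the tool goes at most 62.5 mm and 10.7 degrees, less where a joint would pass 70% of its speed; a pose out of reach is approached as far as the arm can. A call with a gripper value outside its range is refused whole. The fingers move at their own pace and stop on an object; the grip force is fixed at half the most. Time passes only in rows, so rows that repeat a pose let the fingers close. It gives the time, the measured TCP pose, the force and the opening at its end, in the units of the state.
- ctrl.get_obs(): the state, without advancing time (a new reading comes with each control period).
- get_image(name): name is "scene" or "top" or "wrist"; returns the picture (480x640x3 uint8, blue, green, red); there is no depth.
- calibration(name): a dict with "fx", "fy", "cx", "cy" (pixels), "D" ([k1, k2, p1, p2, k3] as OpenCV has them; the pictures are not rectified), "view" (4x4, takes a point from world to camera coordinates); the wrist camera has in their place "T_tool_cam" (4x4, takes a point from camera to tool coordinates, whose origin is the TCP and whose axes are the tool frame's). Camera axes: x right, y up, looking along -z (the intrinsics and any distortion apply to the point x, -y, -z); pixel columns grow to the right and rows downward; lengths in mm; the calibration is good to about 2 mm. A picture is of the moment at which its call begins: read the wrist's pose just before it. calibration takes no time and is no camera call.
- ctrl.close_job(): hands the job in, once; it reports no verdict.
The state is a dict: "t": time; "qpos": joint angles; "qvel": joint speeds; "joint_torque": joint torques, N m; "ee_pos": TCP position; "orientation": TCP orientation; "ft_force": force on the tool from outside, world axes, zero at the start; "moment": the same for the moment, N m; "width": finger opening in mm.
Only numpy, scipy, OpenCV 4.12 (cv2) and the standard library are available. Lean on these libraries where they do the work, as an engineer would, in place of code of your own. Each camera call takes 0.05 s, during which the arm holds its last target.

## Task

Put the clean bakeware away where each kind belongs: both round rings in the low metal tray, both square frames in the grey slatted basket, and the small loaf tin lengthwise in the plain blue box. Stand every piece flat on the container's floor, the same way up as now, and leave the two rings, and likewise the two frames, side by side with a gap between them. Leave the little jar that stands among them where it is.

Things in the scene. Friction and masses are not known exactly. Their poses are not given: they have to be found in the camera images.
- ring1_mid (a point): First round pastry ring of bare steel, open at top and bottom, outside diameter 56 mm, height 40 mm, wall 3.5 mm, standing on an edge with its axis upright; 0.08 to 0.17 kg. Point at its centre, 20 mm above its underside; z up. One of two alike (interchangeable).
- ring2_mid (a point): Second round pastry ring of bare steel, open at top and bottom, outside diameter 56 mm, height 40 mm, wall 3.5 mm, standing on an edge with its axis upright; 0.08 to 0.17 kg. Point at its centre, 20 mm above its underside; z up. One of two alike (interchangeable).
- square1_mid (a point): First square pastry frame of bare steel, open at top and bottom, 50 x 50 mm outside, height 40 mm, wall 3.5 mm, standing with its open faces up and down. Point at its centre, 20 mm above its underside; x and y are square to its walls, z up. One of two alike (interchangeable).
- square2_mid (a point): Second square pastry frame of bare steel, open at top and bottom, 50 x 50 mm outside, height 40 mm, wall 3.5 mm, standing with its open faces up and down. Point at its centre, 20 mm above its underside; x and y are square to its walls, z up. One of two alike (interchangeable).
- loaf_mid (a point): Small oblong loaf tin of bare steel, open at the top and closed below, 84 mm long, 46 mm wide, 40 mm high, wall 3.5 mm. Point at its centre, 20 mm above its underside; x along its length, y across, z up.
- tray: Low bare-metal tray for the round rings, outside 126 x 180 mm, walls only 20 mm high (rolled rim up to 23 mm), inside 118 x 172 mm. Fixed to the bench. Origin at the centre of its underside; y along its long side, x across, z up. Its floor is 4 mm thick (inner floor 4 mm above the bench) and its walls 4 mm thick.
- basket: Grey plastic basket with slatted sides and slotted floor, for the square frames, outside 126 x 180 mm, 42 mm high, inside 118 x 172 mm. Fixed to the bench. Origin at the centre of its underside; y along its long side, x across, z up. Its floor is 4 mm thick (inner floor 4 mm above the bench) and its walls 4 mm thick.
- box: Plain blue plastic box with closed sides and a grip lip at each end, for the loaf tin, outside 126 x 140 mm without the lips (162 mm with them), 42 mm high, inside 118 x 132 mm. Fixed to the bench. Origin at the centre of its underside; y along its long side, x across, z up. Its floor is 4 mm thick (inner floor 4 mm above the bench) and its walls 4 mm thick.
- jar_mid (a point): Bystander, to be left alone: small amber glass jar with white cap, diameter 44 mm, 62 mm high, standing in the row among the bakeware. Point at its centre, half-way up.

How it is judged:
By the outcome, as a careful person would: the job done as asked, in the order asked, and still so for the second after the job is handed in, with the robot touching nothing.
It also fails if it takes over 106 s, if anything falls off the work surface, if the arm or the gripper's body presses on something with over 40 N, if the wrist force passes 120 N, or if a joint passes its speed limit or range.

## Working session

There is one attempt and no reset: what is moved stays moved. The work goes in short steps, Python scripts to look and compute and a tool call to move; the robot and the scene stay as the last step left them, time stands still between calls to the robot, and variables do not carry over. Pictures are saved under pics/ and viewed, and the job is handed in when it is done.

Besides the shell and the picture viewer there is one more tool, called as name(argument=value, ...) on one line, values as JSON. move_arm: Moves the arm, as the interface text tells. Its arguments: {"type":"object","properties":{"rows":{"type":"array"}},"required":["rows"]}

```bash
mkdir -p pics; ls
python3 - <<'E'
from workcell import ctrl,get_image,calibration
import cv2
for n in("scene","top","wrist"):
    cv2.imwrite(f"pics/a_{n}.png",get_image(n)); print(n,calibration(n))
print(ctrl.get_obs())
E
```

```text
pics
scene {'fx': 458.0384522623097, 'fy': 458.0384522623097, 'cx': 326.3721274195476, 'cy': 240.8539849055363, 'D': array([-0.06236804,  0.        ,  0.        ,  0.        ,  0.        ]), 'view': array([[ 6.51714772e-01,  7.58410484e-01, -9.02182487e-03,
        -3.42454694e+02],
       [-6.25851889e-01,  5.44448319e-01,  5.58467046e-01,
         3.03992167e+02],
       [ 4.28459180e-01, -3.58314898e-01,  8.29477646e-01,
        -1.09694117e+03],
       [ 0.00000000e+00,  0.00000000e+00,  0.00000000e+00,
         1.00000000e+00]])}
top {'fx': 439.4648125921465, 'fy': 439.4648125921465, 'cx': 317.6794712453601, 'cy': 244.4355557252264, 'D': array([0.01291411, 0.        , 0.        , 0.        , 0.        ]), 'view': array([[ 2.92387070e-02, -9.99177103e-01, -2.81107689e-02,
         2.21621720e+00],
       [ 9.97040830e-01,  2.71528371e-02,  7.19187564e-02,
        -5.45295400e+02],
       [-7.10962875e-02, -3.01303958e-02,  9.97014281e-01,
        -8.96024168e+02],
       [ 0.00000000e+00,  0.00000000e+00,  0.00000000e+00,
         1.00000000e+00]])}
wrist {'fx': 395.2012878999522
[... 481 characters left out ...]
+00,
         1.00000000e+00]])}
{'t': 0.15, 'qpos': array([ 1.32299370e+00,  4.23636331e-01,  1.63049124e+00,  2.28684898e-05,
        1.08862815e+00, -1.89882147e-02]), 'qvel': array([ 3.93344539e-04,  1.40018161e-04, -2.64109612e-03, -1.89632319e-04,
       -9.07790112e-05,  2.02347442e-04]), 'joint_torque': array([-5.01203867e-04, -5.44988608e+01, -2.73921078e+01,  6.43534097e-02,
        2.04257987e-02, -7.69468261e-05]), 'ee_pos': array([141.62061475, 608.30222559, 222.10748944]), 'orientation': array([ 0.17874736,  1.56349504, -0.18055713]), 'ft_force': array([ 0.0685189 ,  0.05869356, -0.21822749]), 'moment': array([-0.06619376, -0.00691175,  0.05475936]), 'width': 87.83723310441113}
```

View pics/a_top.png

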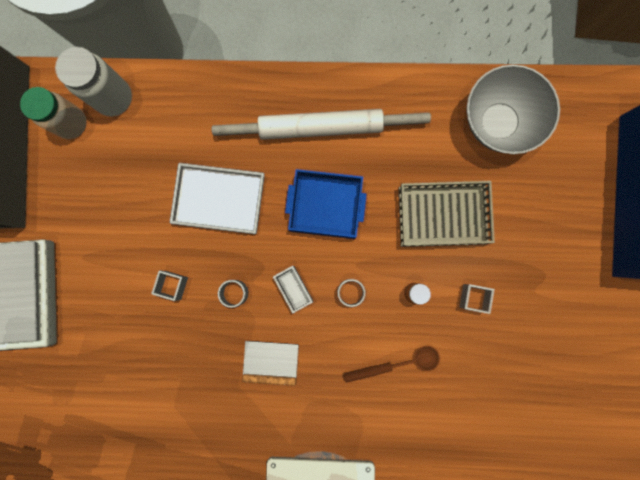

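View pics/a_scene.png

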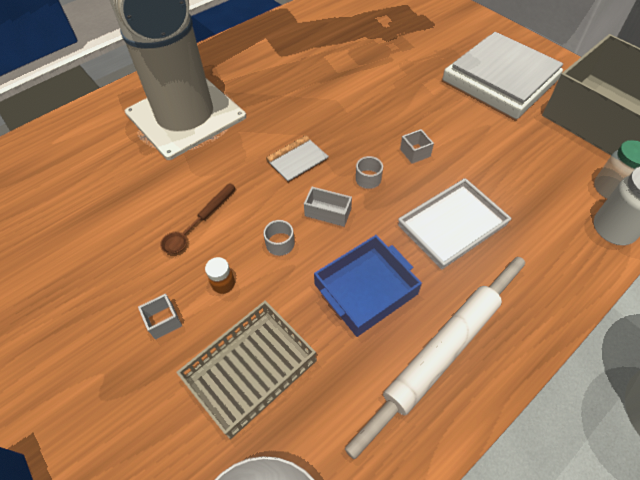

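View pics/a_wrist.png

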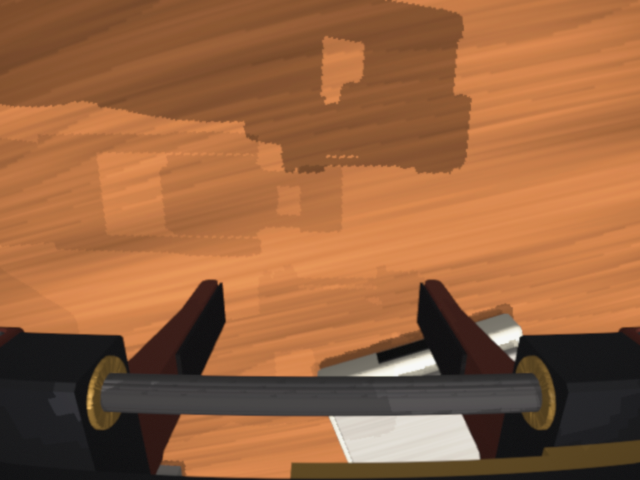

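The top view shows the tray at (217,198), the box at (325,203) and the basket at (445,213). The squares are at (169,286) and (479,299), the rings at (232,293) and (351,293), the loaf at (293,289) and the jar at (419,294). Next I'll measure them.

```bash
cat > h.py <<'E'
from workcell import ctrl,get_image,calibration
import cv2,numpy as np
from scipy.spatial.transform import Rotation as R
def ray(name,pts,z,T=None):
    c=calibration(name);K=np.array([[c['fx'],0,c['cx']],[0,c['fy'],c['cy']],[0,0,1]])
    p=cv2.undistortPoints(np.float64(pts).reshape(-1,1,2),K,np.float64(c['D']))[:,0]
    d=np.c_[p[:,0],-p[:,1],-np.ones(len(p))]
    M=np.linalg.inv(c['view']) if T is None else T
    d=d@M[:3,:3].T;o=M[:3,3]
    return o+d*((z-o[2])/d[:,2])[:,None]
def wristT(ob):
    M=np.eye(4);M[:3,:3]=R.from_rotvec(ob['orientation']).as_matrix();M[:3,3]=ob['ee_pos']
    return M@calibration('wrist')['T_tool_cam']
E
python3 - <<'E'
from h import *
im=cv2.imread('pics/a_top.png')
crop=im[150:330,140:510]
cv2.imwrite('pics/b_top.png',cv2.resize(crop,None,fx=2.1,fy=2.1,interpolation=cv2.INTER_CUBIC))
hsv=cv2.cvtColor(im,cv2.COLOR_BGR2HSV)
m=((hsv[...,1]<110)&(hsv[...,2]>60)|(hsv[...,0]>100)&(hsv[...,0]<130)).astype('uint8')*255
cv2.imwrite('pics/b_mask.png',cv2.resize(m[150:330,140:510],None,fx=2.1,fy=2.1))
cs,_=cv2.findContours(m[150:330,140:510],cv2.RETR_EXTERNAL,cv2.CHAIN_APPROX_NONE)
for c in cs:
    if cv2.contourArea(c)<100: continue
    c=c+[140,150]
    (cx,cy),s,a=cv2.minAreaRect(c)
    for z in(0,40):
        w=ray('top',c[:,0],z)[:,:2].astype('f4'); print((round(cx),round(cy)),z,[np.round(v,1) for v in cv2.minAreaRect(w)])
T=R.from_rotvec(ctrl.get_obs()['orientation']).as_matrix();print(T)
E
```

```text
(477, 298) 0 [array([ 443.1, -316.7]), array([64.2, 54.3]), np.float64(80.5)]
(477, 298) 40 [array([ 444.6, -303.5]), array([61.5, 52. ]), np.float64(80.5)]
(420, 294) 0 [array([ 449.1, -198.2]), array([43.9, 43.7]), np.float64(0.8)]
(420, 294) 40 [array([ 450.5, -190.2]), array([42. , 41.8]), np.float64(0.8)]
(232, 294) 0 [array([437.2, 197. ]), array([57., 64.]), np.float64(1.7)]
(232, 294) 40 [array([439. , 188.1]), array([54.5, 61.3]), np.float64(1.7)]
(351, 292) 0 [array([446.9, -55. ]), array([56.6, 58.9]), np.float64(1.7)]
(351, 292) 40 [array([448.3, -53. ]), array([54.2, 56.4]), np.float64(1.7)]
(167, 285) 0 [array([451.2, 337.1]), array([56.6, 56.2]), np.float64(75.8)]
(167, 285) 40 [array([452.4, 322.2]), array([54.2, 53.8]), np.float64(75.8)]
(292, 289) 0 [array([450.9,  68.8]), array([90.3, 52.2]), np.float64(30.5)]
(292, 289) 40 [array([452.2,  65.5]), array([86.4, 50. ]), np.float64(30.5)]
(446, 213) 0 [array([ 620.1, -251. ]), array([134.9, 195.9]), np.float64(3.1)]
(446, 213) 40 [array([ 614.1, -240.6]), array([129.1, 187.5]), np.float64(3.1)]
(325, 203) 0 [array([635.7,   4.5]), array([171.4, 137.4]), np.float64(85.0)]
(325, 203) 40 [array([629. ,   3.9]), array([164. , 131.5]), np.float64(85.0)]
(217, 198) 0 [array([641.4, 239. ]), array([191.2, 136. ]), np.float64(84.6)]
(217, 198) 40 [array([634.5, 228.3]), array([183. , 130.2]), np.float64(84.6)]
[[-3.04914918e-04  2.26833162e-01  9.73933583e-01]
 [-1.12257829e-03  9.73932937e-01 -2.26833363e-01]
 [-9.99999323e-01 -1.16248158e-03 -4.23286972e-05]]
```

View pics/b_top.png

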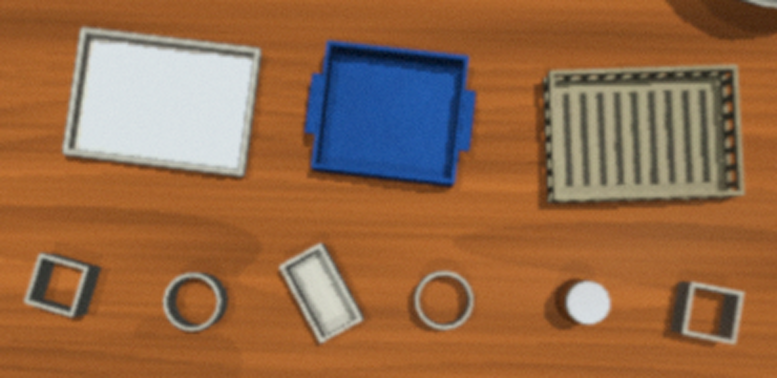

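View pics/b_mask.png

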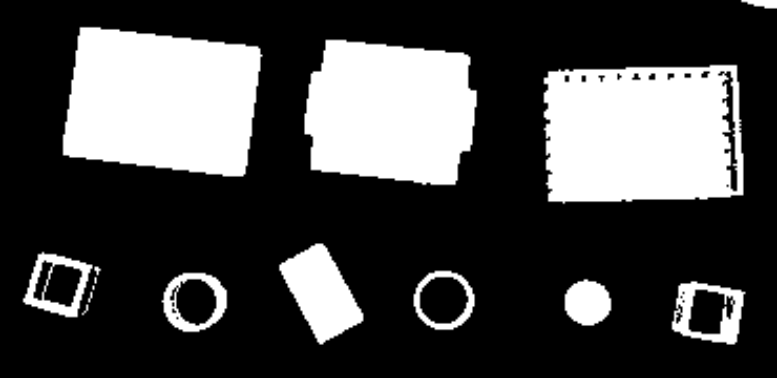

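Run:
```python
from h import *
D={'sqL':([(39,255),(88,268),(74,317),(25,303)],40),'sqR':([(692,283),(743,292),(735,342),(684,333)],40),
'loaf':([(279,267),(321,244),(362,320),(321,342)],40),
'ringL':([(193,272),(222,301),(193,330),(164,301)],40),'ringR':([(443,271),(472,300),(443,329),(414,300)],40),
'tray':([(80,29),(260,47),(244,176),(64,155)],23),'box':([(327,42),(468,55),(454,184),(312,170)],42),
'basket':([(549,68),(738,66),(743,194),(550,202)],42)}
for k,(p,z) in D.items():
    p=(np.array(p)+.5)/2.1-.5+[140,150]
    w=ray('top',p,z)[:,:2]; e=np.roll(w,-1,0)-w
    print(k,w.mean(0).round(1),'len',np.linalg.norm(e,axis=1).round(0),'ang',np.rad2deg(np.arctan2(e[:,1],e[:,0])).round(1))
```

```text
sqL [450.6 322.6] len [50. 49. 50. 48.] ang [-103.   166.8   76.1  -13.3]
sqR [ 444.2 -309. ] len [48. 48. 48. 48.] ang [-98.4 171.   81.8  -8.8]
loaf [451.1  65.4] len [46. 83. 45. 83.] ang [ -59.7 -149.7  119.8   31.4]
ringL [439.9 188.9] len [40. 39. 40. 39.] ang [-132.7  136.8   47.5  -43.1]
ringR [448.1 -52.4] len [39. 39. 39. 39.] ang [-133.4  136.4   46.8  -43.5]
tray [636.8 232.6] len [183. 131. 182. 129.] ang [-94.4 175.2  84.9  -4.3]
box [628.2   3.4] len [139. 127. 138. 127.] ang [-94.1 175.2  85.9  -4.7]
basket [ 614.9 -242.3] len [181. 124. 183. 131.] ang [ -88.1 -177.7   94.     1.3]
```

move_arm(rows=[[298,-419,-102,-1.426,-1],[298,-419,-102,-1.426,-1],[298,-419,-102,-1.426,-1],[298,-419,-102,-1.426,-1],[298,-419,-102,-1.426,-1],[298,-419,-102,-1.426,-1],[298,-419,-102,-1.426,-1],[298,-419,-102,-1.426,-1],[298,-419,-102,-1.426,-1],[298,-419,-102,-1.426,-1],[298,-419,-102,-1.426,-1],[298,-419,-102,-1.426,-1]])

```text
t: 1.65
ee_pos: [439.1, 190.2, 120.3]
orientation: [1.269, 1.17, -1.27]
ft_force: [0.4, 0.4, 1.1]
width: 87.6
```

```bash
cat > w.py <<'E'
from h import *
import sys
ob=ctrl.get_obs();im=get_image('wrist');T=wristT(ob)
cv2.imwrite(f'pics/{sys.argv[1]}.png',im);np.save('T.npy',T)
M=R.from_rotvec(ob['orientation']).as_matrix()
print(ob['t'],ob['ee_pos'].round(1),'jawdir',np.rad2deg(np.arctan2(M[1,1],M[0,1])).round(1),ob['width'],ob['ft_force'].round(1),ob['qpos'].round(2))
E
python3 w.py c1
```

```text
1.65 [439.1 190.2 120.3] jawdir -4.7 87.58269363257126 [0.4 0.4 1.1] [0.38 0.37 2.02 0.   0.75 0.47]
```

View pics/c1.png

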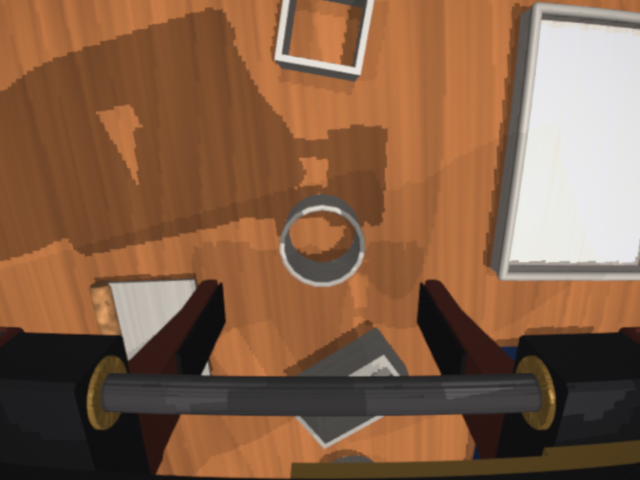

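The ring's rim is centred at about (322,245), midway between the fingers. The left square's rim and the tray corner at (497,278) are also in view.

Run:
```python
from h import *
T=np.load('T.npy')
print(ray('wrist',[(280,245),(364,245),(322,286),(322,205)],40,T).round(1))
print('tray corners',ray('wrist',[(537,3),(502,277)],23,T).round(1))
```

```text
[[411.6 193.2  40. ]
 [465.6 188.9  40. ]
 [436.3 162.5  40. ]
 [440.7 217.2  40. ]]
tray corners [[581.8 329.7  23. ]
 [565.2 151.1  23. ]]
```

move_arm(rows=[[-0.5,0.3,-55,0,-1],[-0.5,0.3,-90,0,-1],[-0.5,0.3,-112,0,-1],[-0.5,0.3,-112,0,-1],[-0.5,0.3,-112,0,1],[-0.5,0.3,-112,0,1],[-0.5,0.3,-112,0,1],[-0.5,0.3,-112,0,1],[-0.5,0.3,-112,0,1]])

```text
t: 2.82
ee_pos: [439.2, 190.7, 9.0]
orientation: [1.27, 1.17, -1.269]
ft_force: [-1.1, 0.0, 6.7]
width: 56.4
```

move_arm(rows=[[0,0,50,0,1],[10,5,75,0,1],[201,86,75,0,1],[201,86,75,0,1],[201,86,75,0,1],[201,86,75,0,1],[201,86,75,0,1],[201,86,40,0,1],[201,86,20,0,1],[201,86,10,0,1]])

```text
t: 4.08
ee_pos: [638.6, 276.0, 17.5]
orientation: [1.268, 1.171, -1.272]
ft_force: [0.1, 0.0, -0.6]
width: 56.6
```

```bash
python3 w.py c2
```

```text
4.075 [638.6 276.   17.5] jawdir -4.7 56.5893842466018 [ 0.1  0.  -0.6] [0.39 0.78 1.55 0.   0.82 0.47]
```

View pics/c2.png

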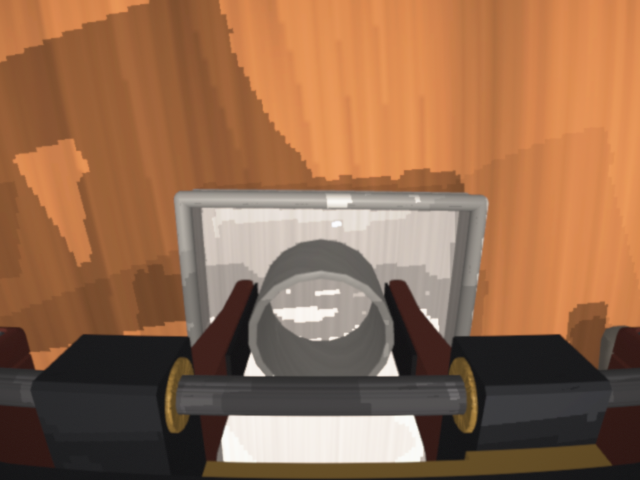

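The held ring hangs level between the jaws inside the tray. The tray's far corners are at (177,195) and (487,198).

Run:
```python
from h import *
T=np.load('T.npy')
w=ray('wrist',[(177,195),(487,198)],23,T);print(w.round(1));d=w[1]-w[0];print(np.linalg.norm(d),np.rad2deg(np.arctan2(d[1],d[0])))
n=d/np.linalg.norm(d); print('centre',w.mean(0)+90*np.array([n[1],-n[0],0]))
```

```text
[[583.2 330.1  23. ]
 [708.8 318.7  23. ]]
126.0580979244048 -5.162033149399478
centre [637.92029231 234.7774683   23.        ]
```

move_arm(rows=[[2.5,1,-2,0,1],[2.5,1,-4,0,1],[2.5,1,-5,0,1],[2.5,1,-5,0,1]])

```text
t: 4.62
ee_pos: [641.6, 277.3, 13.1]
orientation: [1.269, 1.17, -1.271]
ft_force: [-1.7, 0.3, 4.7]
width: 56.6
```

move_arm(rows=[[0,0,0,0,-0.6],[0,0,0,0,-0.6],[0,0,0,0,-0.6],[0,0,30,0,-0.6],[0,0,70,0,-0.6],[-20,-30,107,0,-0.6],[-193,-330,107,0,-1],[-193,-330,107,0,-1],[-193,-330,107,0,-1],[-193,-330,107,0,-1],[-193,-330,107,0,-1],[-193,-330,107,0,-1]])

```text
t: 6.12
ee_pos: [446.8, -54.6, 120.1]
orientation: [1.27, 1.17, -1.272]
ft_force: [0.3, 0.2, 1.0]
width: 87.9
```

move_arm(rows=[[0,0,0,0,-1],[0,0,0,0,-1]])

```text
t: 6.38
ee_pos: [447.5, -54.3, 120.3]
orientation: [1.271, 1.169, -1.272]
ft_force: [-0.6, 0.8, -0.9]
width: 87.7
```

```bash
python3 w.py c3; python3 -c "
from h import *
cv2.imwrite('pics/c3t.png',get_image('top'))"
```

```text
6.375 [447.5 -54.3 120.3] jawdir -4.8 87.71672834451911 [-0.6  0.8 -0.9] [-0.15  0.34  2.08 -0.    0.73 -0.06]
```

View pics/c3.png

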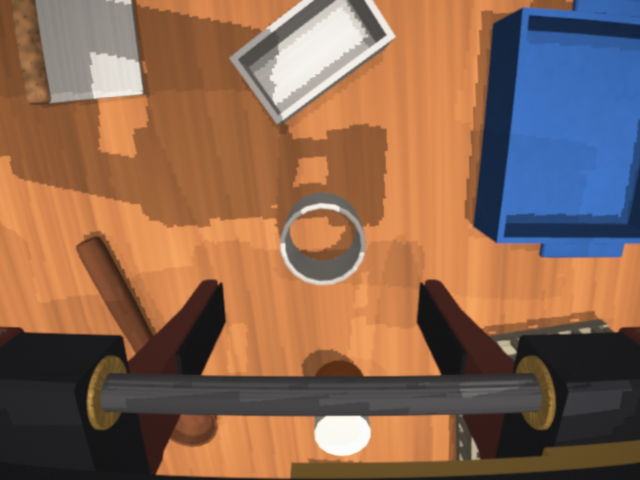

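View pics/c3t.png

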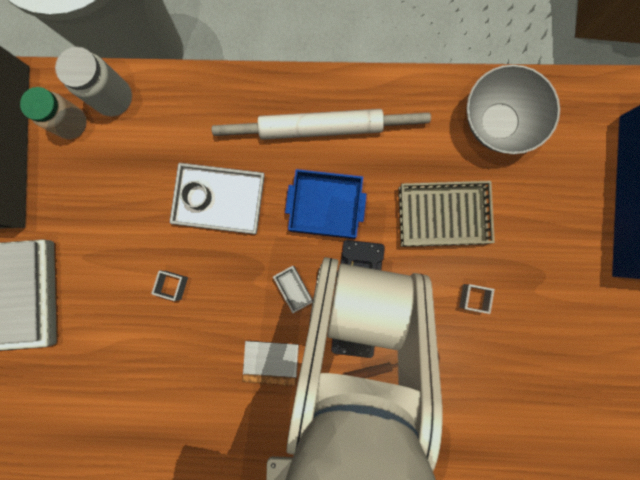

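Ring 1 stands in the tray at (196,196) in the top view. Ring 2 is centred at (323,243) in the wrist view, so I'll descend and grip it.

move_arm(rows=[[0,1.5,-55,0,-1],[0,1.5,-90,0,-1],[0,1.5,-112,0,-1],[0,1.5,-112,0,-1],[0,1.5,-112,0,1],[0,1.5,-112,0,1],[0,1.5,-112,0,1],[0,1.5,-112,0,1],[0,1.5,-112,0,1]])

```text
t: 7.6
ee_pos: [448.3, -52.4, 8.9]
orientation: [1.27, 1.169, -1.27]
ft_force: [-0.5, 0.6, 7.1]
width: 56.3
```

move_arm(rows=[[0,0,50,0,1],[0,0,95,0,1],[185,244,95,0,1],[185,244,95,0,1],[185,244,95,0,1],[185,244,95,0,1],[185,244,95,0,1],[185,244,95,0,1],[185,244,95,0,1],[185,244,50,0,1],[185,244,25,0,1],[185,244,25,0,1]])

```text
t: 9.1
ee_pos: [630.6, 189.6, 31.9]
orientation: [1.268, 1.17, -1.276]
ft_force: [0.0, 0.7, -0.9]
width: 55.9
```

```bash
python3 w.py c4
```

```text
9.1 [630.6 189.6  31.9] jawdir -4.9 55.87670797473842 [ 0.   0.7 -0.9] [ 0.27  0.72  1.63 -0.    0.8   0.36]
```

View pics/c4.png

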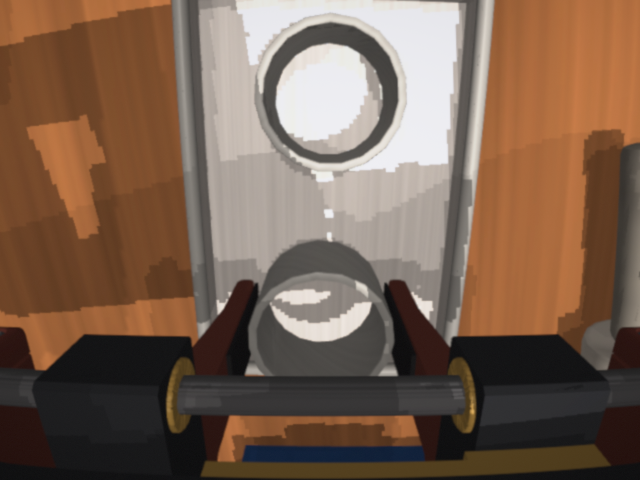

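Ring 1 stands upright and centred at (331,92). Ring 2 hangs level between the jaws with a clear gap to it, so I'll lower it.

move_arm(rows=[[3,2,-8,0,1],[3,2,-15,0,1],[3,2,-18,0,1],[3,2,-19.5,0,1],[3,2,-19.5,0,1]])

```text
t: 9.78
ee_pos: [635.0, 192.3, 14.0]
orientation: [1.269, 1.169, -1.273]
ft_force: [1.1, -0.5, -0.7]
width: 55.7
```

move_arm(rows=[[0,0,-1.5,0,1],[0,0,-1.5,0,1],[0,0,-1,0,-0.6],[0,0,-1,0,-0.6],[0,0,-1,0,-0.6],[0,0,30,0,-0.6],[0,0,80,0,-0.6],[-185,132,106,-0.148,-1],[-185,132,106,-0.148,-1],[-185,132,106,-0.148,-1],[-185,132,106,-0.148,-1],[-185,132,106,-0.148,-1]])

```text
t: 11.28
ee_pos: [448.0, 325.6, 120.4]
orientation: [1.374, 1.094, -1.378]
ft_force: [-0.3, 0.2, -0.1]
width: 88.1
```

```bash
python3 w.py c5
```

```text
11.275 [448.  325.6 120.4] jawdir -13.1 88.07589324735652 [-0.3  0.2 -0.1] [0.61 0.46 1.86 0.   0.83 0.83]
```

View pics/c5.png

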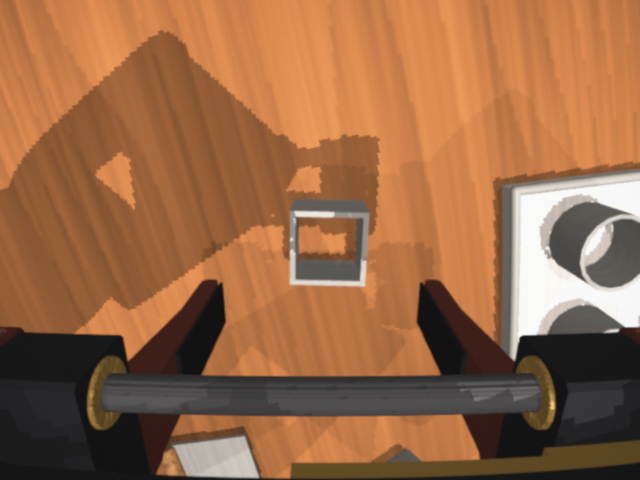

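The square's rim spans (291,212) to (366,286) and is almost aligned with the jaws.

Run:
```python
from h import *
T=np.load('T.npy')
w=ray('wrist',[(291,210),(369,212),(366,286),(290,284)],40,T)[:,:2];e=np.roll(w,-1,0)-w
print(w.mean(0),np.linalg.norm(e,axis=1),np.rad2deg(np.arctan2(e[:,1],e[:,0])))
```

```text
[451.3763784 322.475178 ] [49.04590466 50.47939591 50.62859501 50.36341525] [ -14.50105924 -103.2884262   165.37750909   74.91385214]
```

move_arm(rows=[[3.3,-3,-55,-0.02,-1],[3.3,-3,-90,-0.02,-1],[3.3,-3,-112,-0.02,-1],[3.3,-3,-112,-0.02,-1],[3.3,-3,-112,-0.02,1],[3.3,-3,-112,-0.02,1],[3.3,-3,-112,-0.02,1],[3.3,-3,-112,-0.02,1],[3.3,-3,-112,-0.02,1],[3.3,-3,-112,-0.02,1]])

```text
t: 12.58
ee_pos: [452.9, 322.2, 8.8]
orientation: [1.39, 1.081, -1.392]
ft_force: [-1.4, -1.4, 5.8]
width: 50.1
```

move_arm(rows=[[0,0,50,0,1],[0,0,100,0,1],[160,-521,100,0.293,1],[160,-521,100,0.293,1],[160,-521,100,0.293,1],[160,-521,100,0.293,1],[160,-521,100,0.293,1],[160,-521,100,0.293,1],[160,-521,100,0.293,1],[160,-521,100,0.293,1],[160,-521,100,0.293,1],[160,-521,100,0.293,1]])

```text
t: 14.08
ee_pos: [613.6, -202.2, 108.5]
orientation: [1.179, 1.227, -1.181]
ft_force: [-0.0, 0.4, -1.8]
width: 49.9
```

```bash
python3 w.py c6; python3 -c "
from h import *
cv2.imwrite('pics/c6s.png',get_image('scene'))"
```

```text
14.075 [ 613.6 -202.2  108.5] jawdir 2.3 49.89722002367875 [-0.   0.4 -1.8] [-0.34  0.59  1.65 -0.    0.9  -0.37]
```

View pics/c6.png

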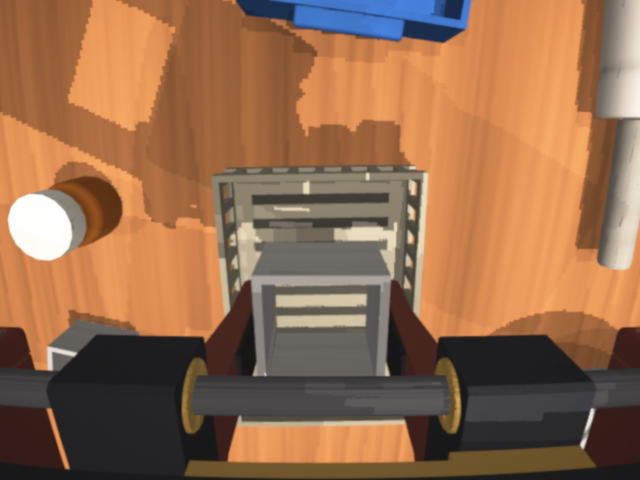

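View pics/c6s.png

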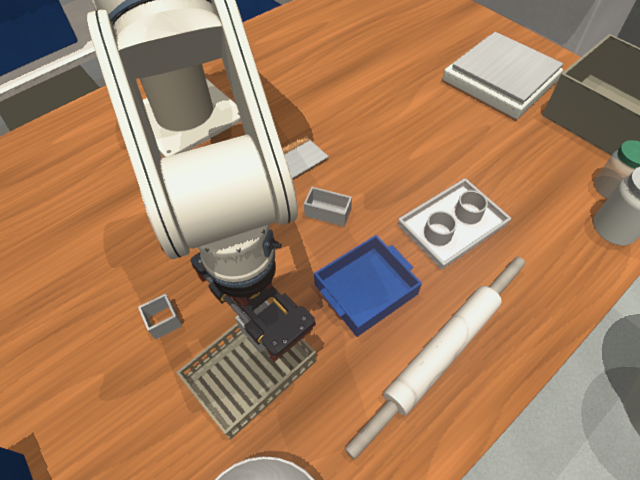

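Both rings stand flat in the tray with a gap between them (scene view, (440,228) and (471,207)). The frame is held over the basket, whose rim corners are at (213,175), (427,172), (236,421) and (408,420).

Run:
```python
from h import *
T=np.load('T.npy')
w=ray('wrist',[(213,174),(427,171),(408,424),(236,424)],42,T)[:,:2];e=np.roll(w,-1,0)-w
print(w.round(1),w.mean(0),np.linalg.norm(e,axis=1),np.rad2deg(np.arctan2(e[:,1],e[:,0])))
```

```text
[[ 547.7 -156.3]
 [ 671.6 -149.5]
 [ 680.4 -330.2]
 [ 556.2 -335.3]] [ 613.94596705 -242.82517125] [124.11127464 180.85502721 124.33064791 179.28230502] [   3.11490308  -87.21597526 -177.61051077   92.71419713]
```

move_arm(rows=[[-1,2.5,-20,0,1],[-1,2.5,-50,0,1],[-1,2.5,-75,0,1],[-1,2.5,-88,0,1],[-1,2.5,-93,0,1],[-1,2.5,-95.5,0,1],[-1,2.5,-95.5,0,1]])

```text
t: 15.05
ee_pos: [611.7, -196.2, 13.4]
orientation: [1.177, 1.23, -1.179]
ft_force: [-0.1, 0.0, -0.1]
width: 50.1
```

move_arm(rows=[[0,-2.5,-0.5,0,1],[0,-2.5,-1.5,0,1],[0,-2.5,-1.5,0,1]])

```text
t: 15.42
ee_pos: [612.2, -199.3, 12.8]
orientation: [1.178, 1.229, -1.179]
ft_force: [-1.2, -0.9, 5.1]
width: 49.5
```

move_arm(rows=[[0,0,0,0,-0.5],[0,0,0,0,-0.5],[0,0,0,0,-0.5],[0,0,30,0,-0.5],[0,0,80,0,-0.5],[-168,-111,107,-0.195,-1],[-168,-111,107,-0.195,-1],[-168,-111,107,-0.195,-1],[-168,-111,107,-0.195,-1],[-168,-111,107,-0.195,-1],[-168,-111,107,-0.195,-1]])

```text
t: 16.8
ee_pos: [445.5, -309.8, 119.7]
orientation: [1.32, 1.133, -1.321]
ft_force: [-1.0, -0.5, -0.0]
width: 87.9
```

```bash
python3 w.py c7
```

```text
16.8 [ 445.5 -309.8  119.7] jawdir -8.7 87.91977099921623 [-1.  -0.5 -0. ] [-0.63  0.45  1.88 -0.    0.81 -0.48]
```

View pics/c7.png

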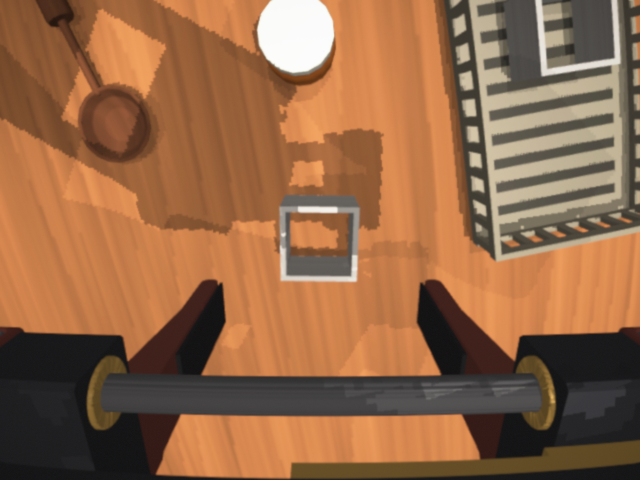

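The second frame's rim is centred at (319,243) and aligned with the jaws. The first frame stands upright in the basket at the upper right.

move_arm(rows=[[-1,2,-55,0,-1],[-1,2,-90,0,-1],[-1,2,-111,0,-1],[-1,2,-111,0,-1],[-1,2,-111,0,1],[-1,2,-111,0,1],[-1,2,-111,0,1],[-1,2,-111,0,1],[-1,2,-111,0,1],[-1,2,-111,0,1]])

```text
t: 18.1
ee_pos: [444.7, -307.8, 9.1]
orientation: [1.32, 1.133, -1.32]
ft_force: [-0.5, 1.5, 5.5]
width: 50.0
```

move_arm(rows=[[0,0,50,0,1],[0,0,80,0,1],[172,22,80,0.2,1],[172,22,80,0.2,1],[172,22,80,0.2,1],[172,22,80,0.2,1],[172,22,80,0.2,1],[172,22,80,0.2,1]])

```text
t: 19.1
ee_pos: [615.0, -286.0, 88.7]
orientation: [1.174, 1.232, -1.175]
ft_force: [0.5, 0.3, -1.5]
width: 49.8
```

```bash
python3 w.py c8
```

```text
19.1 [ 615.  -286.    88.7] jawdir 2.7 49.81807809981876 [ 0.5  0.3 -1.5] [-0.45  0.66  1.58 -0.    0.91 -0.5 ]
```

View pics/c8.png

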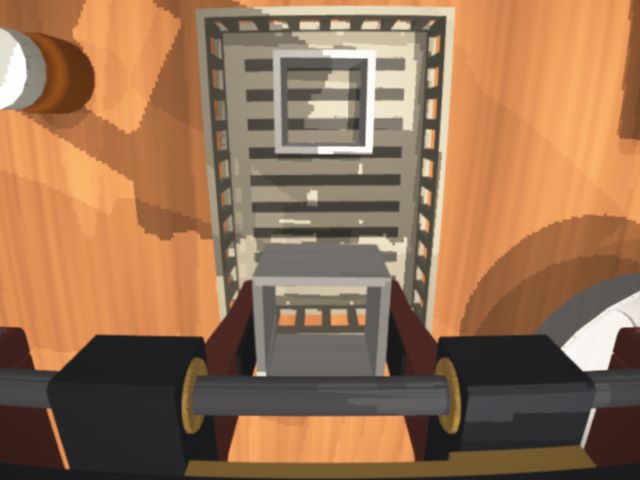

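The first frame stands in the basket at (325,102). The held frame is clear of the walls with a good gap, so I'll lower it.

move_arm(rows=[[2,0.5,-20,0,1],[2,0.5,-45,0,1],[2,0.5,-63,0,1],[2,0.5,-71,0,1],[2,0.5,-75,0,1],[2,0.5,-76,0,1],[2,0.5,-76,0,1]])

```text
t: 20.02
ee_pos: [617.6, -285.8, 13.5]
orientation: [1.174, 1.23, -1.175]
ft_force: [-0.3, -0.4, -1.8]
width: 49.7
```

move_arm(rows=[[0,0,-1.3,0,1],[0,0,-1.3,0,1],[0,0,-1,0,-0.5],[0,0,-1,0,-0.5],[0,0,-1,0,-0.5],[0,0,30,0,-0.5],[0,0,80,0,-0.5],[-10,20,106,-0.2,-0.5],[-166,351,106,-1.086,-1],[-166,351,106,-1.086,-1],[-166,351,106,-1.086,-1],[-166,351,106,-1.086,-1]])

```text
t: 21.52
ee_pos: [501.4, -40.4, 119.7]
orientation: [1.827, 0.648, -1.827]
ft_force: [0.9, -0.2, 0.6]
width: 87.9
```

```bash
python3 w.py c9
```

```text
21.525 [501.4 -40.4 119.7] jawdir -50.9 87.85660185662462 [ 0.9 -0.2  0.6] [-0.1   0.4   1.97 -0.    0.77  0.79]
```

move_arm(rows=[[-50,106,0,-0.15,-1],[-50,106,0,-0.15,-1],[-50,106,0,-0.15,-1],[-50,106,0,-0.15,-1]])

```text
t: 22.08
ee_pos: [447.5, 70.2, 119.1]
orientation: [1.925, 0.519, -1.932]
ft_force: [0.7, -0.7, -0.0]
width: 88.0
```

```bash
python3 w.py c10
```

```text
22.075 [447.5  70.2 119.1] jawdir -60.1 87.9783751903409 [ 0.7 -0.7 -0. ] [0.13 0.34 2.07 0.   0.73 1.17]
```

View pics/c10.png

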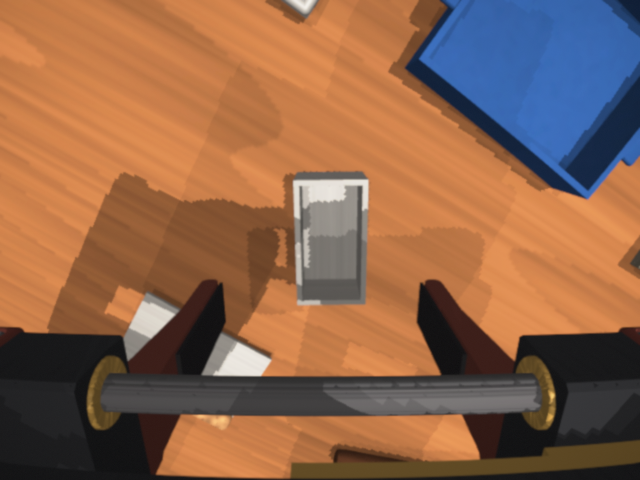

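The loaf's rim runs from (294,180) to (366,303) and lies along the pads. The box corner is at the upper right.

Run:
```python
from h import *
T=np.load('T.npy')
w=ray('wrist',[(293,179),(368,179),(366,303),(297,303)],40,T)[:,:2];e=np.roll(w,-1,0)-w
print(w.mean(0),np.linalg.norm(e,axis=1),np.rad2deg(np.arctan2(e[:,1],e[:,0])))
```

```text
[451.38958761  65.20777647] [45.84947511 83.43271081 46.44293146 83.43113522] [ -59.93130553 -148.92511565  120.07700444   30.66731065]
```

move_arm(rows=[[3.9,-5,-50,0,-1],[3.9,-5,-85,0,-1],[3.9,-5,-110.5,0,-1],[3.9,-5,-110.5,0,-1],[3.9,-5,-110.5,0,1],[3.9,-5,-110.5,0,1],[3.9,-5,-110.5,0,1],[3.9,-5,-110.5,0,1],[3.9,-5,-110.5,0,1],[3.9,-5,-110.5,0,1]])

```text
t: 23.38
ee_pos: [452.0, 64.8, 9.0]
orientation: [1.927, 0.518, -1.932]
ft_force: [-0.1, 0.1, 7.5]
width: 45.9
```

move_arm(rows=[[0,0,50,0,1],[0,0,85,0,1],[176,-61,85,0.969,1],[176,-61,85,0.969,1],[176,-61,85,0.969,1],[176,-61,85,0.969,1],[176,-61,85,0.969,1],[176,-61,85,0.969,1],[176,-61,85,0.969,1],[176,-61,85,0.969,1]])

```text
t: 24.62
ee_pos: [627.8, 3.9, 94.0]
orientation: [1.267, 1.171, -1.273]
ft_force: [-0.1, 0.0, -1.5]
width: 45.5
```

```bash
python3 w.py c11
```

```text
24.625 [627.8   3.9  94. ] jawdir -4.7 45.537311063617445 [-0.1  0.  -1.5] [-0.01  0.59  1.7  -0.    0.86  0.07]
```

View pics/c11.png

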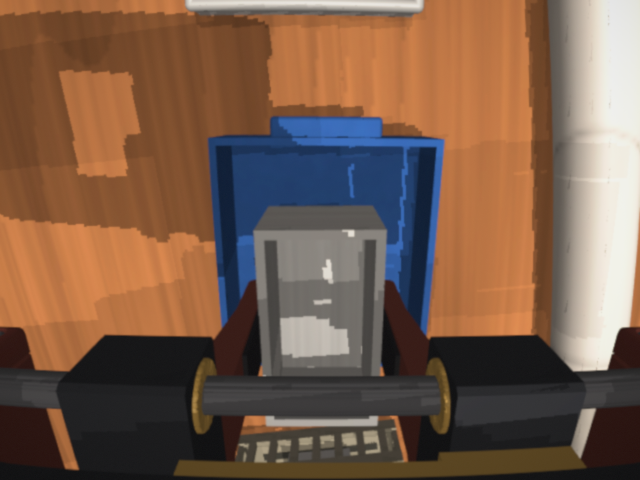

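The loaf hangs level inside the box outline. The box's far rim corners are at (209,138) and (443,139).

Run:
```python
from h import *
T=np.load('T.npy')
w=ray('wrist',[(209,138),(443,139)],42,T)[:,:2];d=w[1]-w[0];n=d/np.linalg.norm(d)
print(w,np.linalg.norm(d),np.rad2deg(np.arctan2(d[1],d[0])),w.mean(0)+70*np.array([n[1],-n[0]]))
```

```text
[[572.70773778  78.01252203]
 [696.68803753  67.48098101]] 124.42679808694876 -4.855350050036673 [628.77305568   2.99794245]
```

move_arm(rows=[[1,-0.8,-25,0,1],[1,-0.8,-50,0,1],[1,-0.8,-68,0,1],[1,-0.8,-77,0,1],[1,-0.8,-81,0,1],[1,-0.8,-82.3,0,1],[1,-0.8,-82.3,0,1],[1,-0.8,-82.3,0,1]])

```text
t: 25.68
ee_pos: [628.9, 3.1, 13.0]
orientation: [1.266, 1.171, -1.273]
ft_force: [-3.9, -0.1, 5.7]
width: 45.7
```

Contact made; I'll release, lift, and move the arm clear toward its start side for the last look.

move_arm(rows=[[0,0,0,0,-0.4],[0,0,0,0,-0.4],[0,0,0,0,-0.4],[0,0,30,0,-0.4],[0,0,80,0,-0.4],[0,0,140,0,-0.4],[-220,0,200,0,-0.4],[-220,0,200,0,-0.4],[-220,0,200,0,-0.4],[-220,0,200,0,-0.4],[-220,0,200,0,-0.4],[-220,0,200,0,-0.4]])

```text
t: 27.18
ee_pos: [410.1, 3.1, 213.4]
orientation: [1.267, 1.169, -1.271]
ft_force: [0.8, -0.0, -0.4]
width: 61.7
```

```bash
python3 -c "
from h import *
for n in('top','scene'):
    im=get_image(n);cv2.imwrite(f'pics/d_{n}.png',im)
    if n=='top': cv2.imwrite('pics/d_topc.png',cv2.resize(im[150:330,140:510],None,fx=2.1,fy=2.1,interpolation=cv2.INTER_CUBIC))
print(ctrl.get_obs()['ee_pos'])"
```

```text
[410.15646518   3.10123346 212.9220258 ]
```

View pics/d_topc.png

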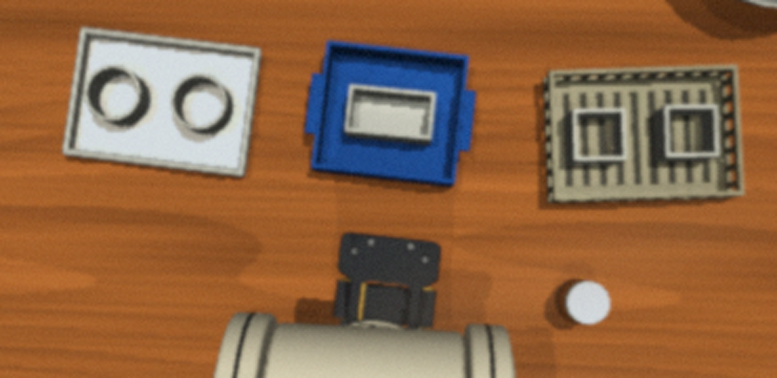

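View pics/d_scene.png

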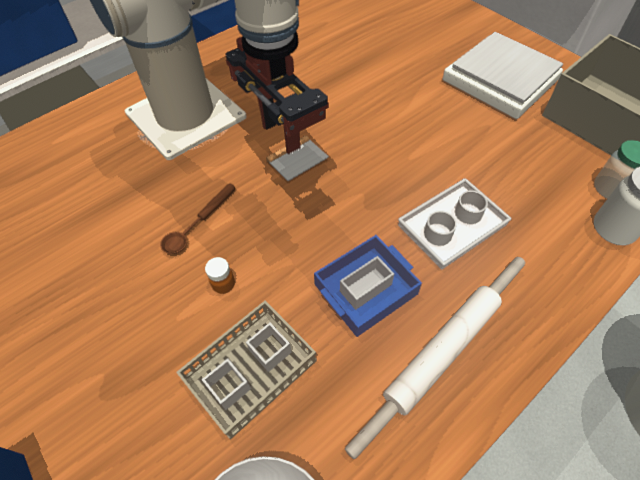

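All five pieces stand flat and separated in their containers, and the jar's cap is still at (587,302) in the enlarged top view. I'm handing the job in.

```bash
python3 -c "
from h import *
print(ctrl.close_job())"
```

```text
the job is handed in; nothing more can be done
None
```

The job is done and handed in at about 27 s of the 106 s limit. The hand-in gives no verdict. I placed both rings in the tray first, then both frames in the basket, then the loaf tin lengthwise in the blue box.

The last top and scene pictures show every piece upright and flat in its container. Ring and frame centres are planned about 86 mm apart, with clear gaps in view, and the jar's cap is at the same pixels as at the start. The arm is clear of everything. Forces read after each move stayed below 10 N. The camera views agreed with each other to about 2 mm, and no check failed or disagreed.

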